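Swivel the bench vise to the chalk mark and lock it

TASK

The bench vise has to be turned to the chalk mark for the next job: slack off its swivel-lock lever (anticlockwise seen from above), swing the head round until its pointer is on the chalk line on the base, then turn the lever clockwise until the lock is tight again at about 1 N m, that is about 13 N of push at its ball. Do not overtighten it, do not force the head round against the lock, and leave the hammer, wrench and jar alone.

Things in the scene. Friction and masses are not known exactly. Their poses are not given: they have to be found in the camera images.
- ball (a point): Centre of the black ball, 23 mm across, on the end of the swivel-lock lever: a steel bar 11 mm thick standing out almost level from a hexagonal nut on the ear on the head's left flank (looking from the screw handle). 80 mm from the screw axis, 76 mm above the bench, with only bench below it. It travels in a level circle about the screw axis, and with the head.
- screw (a point): Point on the upright axis of the lock screw, at the height of the ball centre, 76 mm above the bench. The screw sits in the ear of the head, 79 mm from the swivel axis, and moves round with the head.
- lever (a joint): Angle of the lock lever on the head in rad, growing anticlockwise seen from above, which loosens. Starts near 0, tight; 0.4 rad past the start the lock is fully slack, also at the mark; stop at 0.8. Turning it free takes under 0.2 N m (2 N at the ball), breaking it loose about 0.4 N m. It stays where it is left.
- screwtip: Foot of the lock screw, hidden under the ear, 25 mm above the bench; it clamps on the base. The base casting is uneven: near the mark the lock bites 0.15 to 0.75 rad further clockwise than it did at the start, how far is not known. From the bite the lever torque rises to 1 N m within about 0.1 rad. Under 0.65 N m it is not tight (55 N of clamping force); over 1.5 N m it is overtightened (200 N).
- base: Cast base of the vise, bolted to the bench: a dark round flange 176 mm across and 22 mm high with four bolted lugs and a degree scale on its rim. Origin on the swivel axis at bench height. Fixed.
- pivot (a point): Point on the upright swivel axis, 158 mm above the bench (level with the jaw tops).
- head (a joint): Angle of the vise head on its base in rad, anticlockwise positive seen from above. With the lock slack it turns with a steady drag of 1 N m, and stays where it is left. The head is a 100 mm vise, 8 kg.
- pointer (a point): Tip of the small bright pointer on the foot of the head, on the right flank opposite the lock lever, 79 mm from the swivel axis, 26 mm above the bench; moves with the head.
- mark (a point): Inner end of the white chalk line, 4 mm wide, drawn straight outwards from there over the rim of the base and on across the bench to 130 mm from the swivel axis, on the same side of the vise. This end is 79 mm from the swivel axis and 22 mm above the bench. The head must turn anticlockwise to reach it.
- jaw (a point): Middle of the top edge of the front (moving) jaw, 158 mm above the bench and 81 mm from the swivel axis, where the head can be held: the jaw is 38 mm thick along the line to the swivel axis and 100 mm long across it, free on both faces for 40 mm below its top, with 50 mm of gap to the fixed jaw behind it. Its x axis lies along the vise, from front jaw to fixed jaw.
- hammer: Hammer 290 mm long lying on the bench right of the vise; leave alone.
- wrench: Steel wrench 190 mm long lying across the bench just beyond the vise; leave alone.
- jar: Clear jar 68 mm across and 85 mm high standing on the bench left of the vise; leave alone.

How it is judged:
By the outcome, as a careful person would: the job done as asked, in the order asked, and still so for the second after the job is handed in, with the robot touching nothing.
It also fails if it takes over 64 s, if anything falls off the work surface, if the arm or the gripper's body presses on something with over 40 N, if the wrist force passes 120 N, or if a joint passes its speed limit or range.

ROBOT

A 6-joint arm with a two-finger parallel gripper is mounted at the origin on the work surface. World frame = base frame: x ahead of the robot, y to its left, z up, the work surface at z = 0. Lengths are in mm, angles in rad, forces in N, time in s.
With the tool pointing down it reaches from about 300 to 775 mm from the base axis. Payload 14.6 kg.
Tool frame: the origin (TCP) lies at the very end of the fingers, on their centre line; the grasp point (between the pads) lies 19 mm behind it (pinch_z is the distance from the TCP to the grasp point, in mm); x points along the fingers, z is the direction in which the jaws open and shut, and the axes are right-handed (so a half turn about x gives the same grasp; the last joint's range is limited). The gripper opens to 94 mm and grips with 3 to 60 N. Pads are 16 mm wide; open, the fingers measure 119 mm over their backs; the gripper's body (75 mm by 177 mm) begins 78 mm behind the grasp point.
Start: joints at [1.15, 0.3, 1.521, -0, 1.321, -0.067], TCP at [190.553, 515.925, 205.446] pointing down, gripper open.
Joint ranges: [-3.03, 3.03], [-0.79, 2.21], [0.23, 2.52], [-1.04, 4.18], [0, 3.07], [-2.55, 2.55]. Speed limits (rad/s): [2.22, 2.22, 2.57, 3.14, 3.14, 3.14].

INTERFACE

Orientations are given as [roll, pitch, yaw] about the fixed x, y, z axes, in that order (R = Rz(yaw) Ry(pitch) Rx(roll)).
In Python, from cell import read_state, camera, sign_off, pinch_z gives the robot as it stands. The module is installed in compiled form; this text tells all that it offers.
- The arm moves only by the tool arm_command, never from a script. Its argument "series" is a list of rows, each a list of 3 entries, a list of its own where there are three numbers: the finger opening in mm, from 0 to 94, then the shift along the tool's x, y, z in mm, then the turn about the tool's x in degrees. A call has 1 to 12 rows; each row is the pose to reach, as a shift and turn from the pose measured when the call began, along the tool's axes at that moment; what a row does not reach only later rows make up. A row lasts 1/8 s, in which the tool goes at most 62.5 mm and 10.7 degrees, less where a joint would pass 70% of its speed; a pose out of reach is approached as far as the arm can. A call with a gripper value outside its range is refused whole. The fingers move at their own pace and stop on an object; "newtons" is the grip in N (left out, the last holds). Time passes only in rows, so rows that repeat a pose let the fingers close. It gives the time, the measured TCP pose, the force and the opening at its end, in the units of the state.
- read_state(): the state, without advancing time (a new reading comes with each control period).
- camera(name): name is "side" or "top" or "wrist"; returns a dict with "pixels" (420x560x3 uint8, red, green, blue), "range_z" (420x560 float32, mm along the optical axis (not along the pixel's ray), 0 where there is no reading), "fov_y" (degrees; the focal length in pixels is half the picture's height over the tangent of half this angle, whatever the lens; pixels are square), "cx", "cy" (the principal point, pixels), "R" (3x3) and "t" (3): a world point X has camera coordinates R X + t. Camera axes: x right, y down, z forward; pixel columns grow to the right and rows downward; lengths in mm; the calibration is good to about 2 mm. A picture is of the moment at which its call begins.
- sign_off(): hands the job in, once; it reports no verdict.
The state is a dict: "clock": time; "joints": joint angles; "qd": joint speeds; "effort": joint torques, N m; "eef_pos": TCP position; "eef_rot": TCP orientation; "wrist_force": force on the tool from outside, world axes, zero at the start; "moment": the same for the moment, N m; "finger_gap": finger opening in mm.
Only numpy, scipy, OpenCV 4.12 (cv2) and the standard library are available. Lean on these libraries where they do the work, as an engineer would, in place of code of your own. Each camera call takes 0.05 s, during which the arm holds its last target.

## Working session

There is one attempt and no reset: what is moved stays moved. The work goes in short steps, Python scripts to look and compute and a tool call to move; the robot and the scene stay as the last step left them, time stands still between calls to the robot, and variables do not carry over. Pictures are saved under pics/ and viewed, and the job is handed in when it is done.

Besides the shell and the picture viewer there is one more tool, called after "Request:" as name(argument=value, ...), one argument or row to a line, values as JSON. arm_command: Moves the arm, as the interface text tells. Its arguments: {"type":"object","properties":{"series":{"type":"array"},"newtons":{"type":"number"}},"required":["series"]}

```bash
mkdir -p pics
cat > h.py <<'E'
import numpy as np, cv2
from cell import read_state, camera, sign_off, pinch_z
def snap(name,fn):
    c=camera(name); cv2.imwrite('pics/'+fn+'.png',c['pixels'][:,:,::-1]); 
    np.savez('pics/'+fn+'.npz',**c); return c
def load(fn): return dict(np.load('pics/'+fn+'.npz'))
def foc(c): return 210/np.tan(np.radians(float(c['fov_y']))/2)
def ray(c,u,v):
    R=np.array(c['R']);t=np.array(c['t']);f=foc(c)
    d=R.T@np.array([(u-c['cx'])/f,(v-c['cy'])/f,1]); return -R.T@t,d
def onplane(c,u,v,z):
    o,d=ray(c,u,v); return o+d*(z-o[2])/d[2]
def proj(c,X):
    p=np.array(c['R'])@np.array(X)+np.array(c['t']);f=foc(c); return p[0]/p[2]*f+c['cx'],p[1]/p[2]*f+c['cy']
def cloud(c):
    f=foc(c);v,u=np.mgrid[0:420,0:560];z=c['range_z']
    P=np.stack([(u-c['cx'])/f*z,(v-c['cy'])/f*z,z],-1)
    W=(P-np.array(c['t']))@np.array(c['R']); W[z<=0]=np.nan; return W
E
python3 - <<'E'
from h import *
print(read_state(),pinch_z)
for n in ['side','top','wrist']:
    c=snap(n,n+'0'); print(n,-np.array(c['R']).T@c['t'],c['fov_y'],np.round(c['R'],2).tolist())
E
```

```text
{'clock': 0.0, 'joints': array([ 1.15036820e+00,  3.00517570e-01,  1.52158874e+00,  4.85133943e-05,
        1.32068198e+00, -6.65994902e-02]), 'qd': array([ 1.15937071e-04,  7.58657927e-04,  4.26212585e-04,  8.41109359e-05,
       -1.84664898e-03,  8.18051810e-04]), 'effort': array([-7.35697677e-05, -5.31809020e+01, -3.52737021e+01,  7.09070452e-02,
        2.44987925e-02, -3.48850813e-05]), 'eef_pos': array([190.45407525, 515.69344623, 204.8575955 ]), 'eef_rot': array([ 3.0357127 ,  1.56959976, -2.03051695]), 'wrist_force': array([-0.29806333, -0.96495378, -0.08797   ]), 'moment': array([-0.0035374 ,  0.03812542, -0.02212396]), 'finger_gap': 94.14349045199587} 18.8
side [ 426.69412886 -799.32757462  803.91766496] 46.30937610688238 [[0.97, -0.23, -0.01], [-0.16, -0.62, -0.77], [0.17, 0.75, -0.64]]
top [ 504.42092335    3.0463637  1316.67737165] 45.72951138957787 [[0.01, -1.0, -0.02], [-1.0, -0.01, -0.09], [0.09, 0.02, -1.0]]
wrist [114.07500471 543.95545282 384.20238779] 67.37616679954114 [[0.35, 0.94, -0.0], [0.9, -0.33, 0.28], [0.26, -0.1, -0.96]]
```

View pics/side0.png

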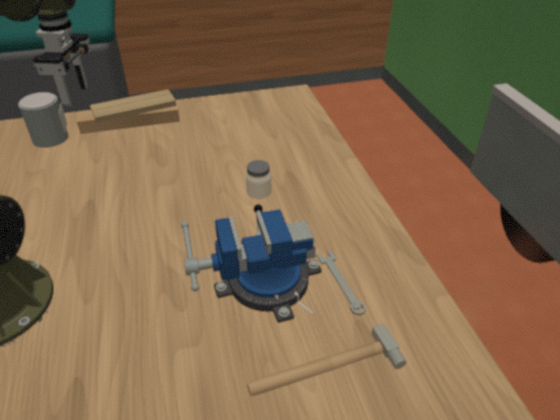

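View pics/top0.png

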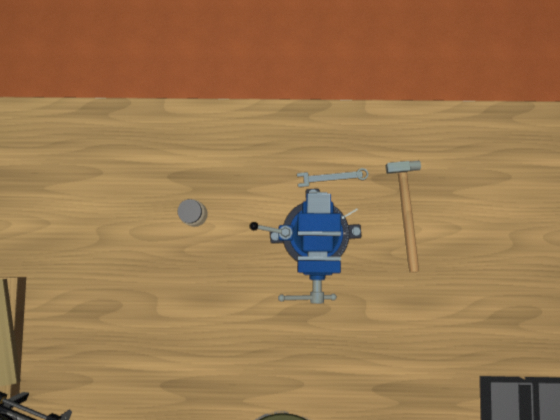

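View pics/wrist0.png

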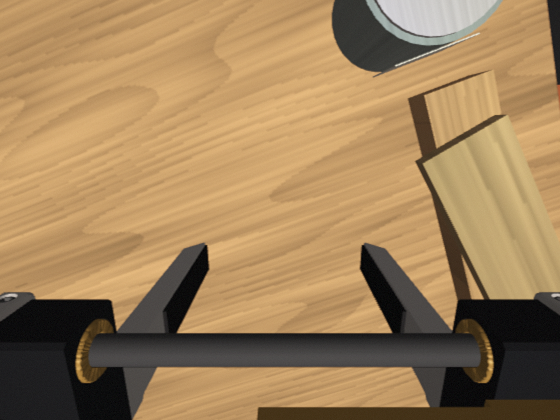

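The top view shows the vise at about (318,232), the lever ball at (254,226), the nut at (286,232) and the chalk line from (343,217) to (357,209). The jar is at (192,212), left of the ball. I'll zoom in and measure.

Run:
```python
from h import *
t=load('top0');s=load('side0')
a=cv2.resize(t['pixels'][160:310,235:385,::-1],None,fx=4,fy=4,interpolation=cv2.INTER_CUBIC);cv2.imwrite('pics/ztop.png',a)
a=cv2.resize(s['pixels'][190:330,170:340,::-1],None,fx=4.5,fy=4.2,interpolation=cv2.INTER_CUBIC);cv2.imwrite('pics/zside.png',a)
print('ball top',onplane(t,254,226,76+8),'side',onplane(s,258,208.5,76+5))
print('nut',onplane(t,286,232,80))
print('chalk',onplane(t,343,217,22),onplane(t,357,209,0))
for u,v,z in[(192,212,85),(298,233,158),(341,233,158),(298,267,158),(341,267,158),(318,203,130),(313,190,0),(356,232,15),(275,237,15)]: print(u,v,onplane(t,u,v,z).round(1))
W=cloud(t)
for u,v in[(254,226),(286,232),(319,233),(319,267),(319,203),(319,240),(325,175),(319,297),(192,212),(404,166)]: print(u,v,W[v,u].round(1))
```

```text
ball top [595.14109498  76.88813409  84.        ] side [595.66735262  72.61032376  81.        ]
nut [581.47839115  -2.75715123  80.        ]
chalk [ 626.1200431  -151.06200821   22.        ] [ 649.95797957 -190.72677157    0.        ]
192 212 [628.1 232.1  85. ]
298 233 [574.6 -30.3 158. ]
341 233 [ 575.9 -130.3  158. ]
298 267 [495.9 -31.1 158. ]
341 267 [ 497.3 -130.4  158. ]
318 203 [648.9 -78.4 130. ]
313 190 [699.5 -73.8   0. ]
356 232 [ 587.9 -185.8   15. ]
275 237 [572.1  25.5  15. ]
254 226 [594.9  76.7  87.3]
286 232 [582.4  -2.8  64.9]
319 233 [575.3 -79.2 158. ]
319 267 [496.6 -79.5 159.9]
319 203 [648.4 -80.4 134.8]
319 240 [561.2 -82.6 111.8]
325 175 [ 739.5 -105.2    4.5]
319 297 [424.  -84.3  98.5]
192 212 [627.8 231.5  88.1]
404 166 [ 761.1 -309.    29.4]
```

View pics/ztop.png

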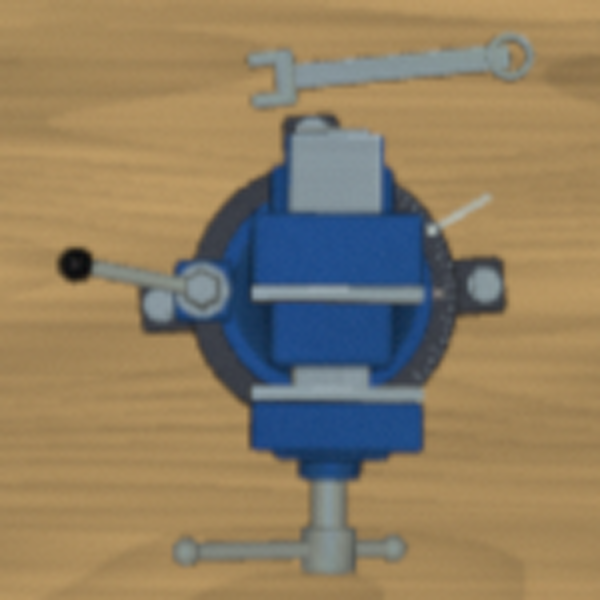

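View pics/zside.png

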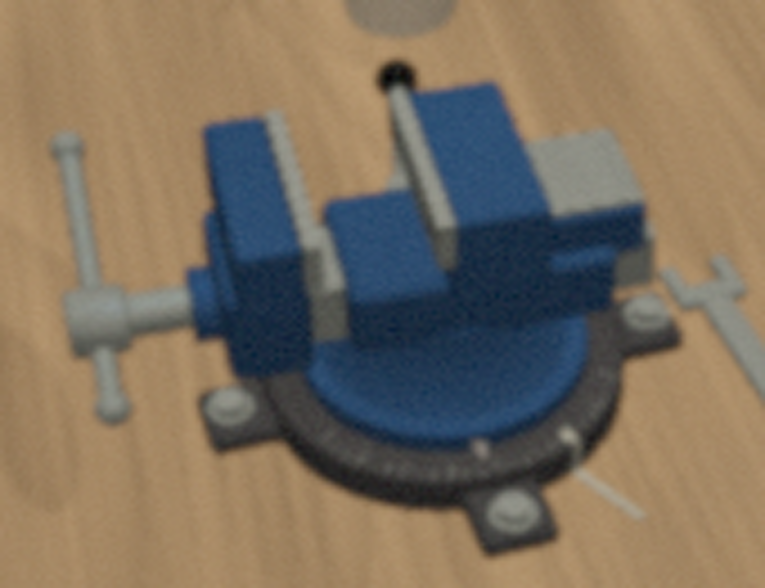

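Run:
```python
from h import *
t=load('top0');s=load('side0')
T=lambda x,y,z:onplane(t,235+(x-1.5)/4,160+(y-1.5)/4,z)
S=lambda x,y,z:onplane(s,170+x/4.5-.4,190+y/4.2-.4,z)
print('base l/r',T(195,285,22),T(458,285,22))
print('pointer',T(438,293,26),S(482,448,26)); print('mark',T(431,230,22),S(566,430,22)); print('chalkend',T(490,197,0),S(642,516,0))
print('bolts',[T(*p,20).round(1) for p in [(159,304),(486,285),(312,120)]],[S(*p,20).round(1) for p in [(230,405),(513,508),(648,310)]])
# flange edge circle from side view: rim top bottom points
print('nut',T(203,288,80),'ball',T(75,265,80),S(397,76,76))
print('jaw corners',[T(*p,158).round(1) for p in [(251,400),(423,400),(251,388),(423,388),(251,450),(423,450),(251,300),(423,300)]])
# dark flange mask circle fit
W=cloud(t);px=t['pixels'].astype(int)
m=(abs(W[...,2]-22)<5)&(px.max(2)<90)&(px[...,2]-px[...,0]<15)
v,u=np.nonzero(m);k=(u>270)&(u<365)&(v>180)&(v<280);P=np.array([onplane(t,a,b,22)[:2] for a,b in zip(u[k],v[k])])
print(len(P),P.min(0),P.max(0),cv2.minEnclosingCircle(P.astype(np.float32)))
```

```text
base l/r [587.93873425   3.83793136  22.        ] [ 590.10365439 -166.98193103   22.        ]
pointer [ 584.48639585 -153.53461431   26.        ] [ 585.05243042 -150.13731213   26.        ]
mark [ 625.7729945  -149.43696901   22.        ] [ 626.46548603 -144.90641728   22.        ]
chalkend [ 650.29553281 -191.05813944    0.        ] [ 650.89519504 -188.09782787    0.        ]
bolts [array([575.4,  27.1,  20. ]), array([ 590.5, -185.4,   20. ]), array([697.5, -71.6,  20. ])] [array([477.7, -89. ,  20. ]), array([ 590.7, -184.8,   20. ]), array([688.6, -72.8,  20. ])]
nut [582.39238703  -1.19252842  80.        ] ball [595.72817938  78.69170743  80.        ] [597.06772356  81.6727209   76.        ]
jaw corners [array([512.9, -29.5, 158. ]), array([ 514.2, -128.9,  158. ]), array([519.8, -29.4, 158. ]), array([ 521.1, -128.9,  158. ]), array([484.1, -29.8, 158. ]), array([ 485.5, -129. ,  158. ]), array([570.8, -28.9, 158. ]), array([ 572.1, -128.8,  158. ])]
431 [ 512.84428403 -189.96751015] [696.09915331  30.4815895 ] ((586.0250244140625, -78.44074249267578), 111.70787048339844)
```

```bash
cat >> h.py <<'E'
from scipy.spatial.transform import Rotation as Ro
def pose():
    s=read_state(); return np.array(s['eef_pos']),Ro.from_euler('xyz',s['eef_rot']).as_matrix(),s
def jawang():
    p,R,s=pose(); return np.degrees(np.arctan2(R[1,2],R[0,2]))
def go(P,ang=None):
    """tool-frame shift and turn for TCP target P and jaw (tool z) direction angle deg"""
    p,R,s=pose(); d=R.T@(np.array(P)-p)
    turn=0
    if ang is not None:
        turn=-(ang-jawang()); turn=(turn+90)%180-90
    return d.round(1),round(turn,1)
E
python3 - <<'E'
from h import *
p,R,s=pose();print(R.round(3),jawang())
print(go([596,79.5,205],170.5),go([596,79.5,62],170.5))
E
```

```text
[[-0.    -0.938  0.346]
 [-0.001  0.346  0.938]
 [-1.     0.    -0.001]] 69.73130766909439
(array([ 2.000e-01, -5.315e+02, -2.688e+02]), np.float64(79.2)) (array([ 143.2, -531.5, -268.6]), np.float64(79.2))
```

Request:
arm_command(
  series=[
    [50,[0,-53,-27],8],
    [50,[0,-106,-54],16],
    [50,[0,-160,-81],24],
    [50,[0,-213,-108],32],
    [50,[0,-266,-134],40],
    [50,[0,-319,-161],48],
    [50,[0,-372,-188],56],
    [50,[0,-425,-215],64],
    [50,[0,-478,-242],72],
    [50,[0,-531,-269],79.2],
    [50,[0,-531,-269],79.2],
    [50,[0,-531,-269],79.2],
  ],
  newtons=20,
)

```text
clock: 1.65
eef_pos: [595.0, 79.8, 204.8]
eef_rot: [-2.506, 1.569, -2.67]
wrist_force: [0.4, -0.4, -0.4]
finger_gap: 49.6
```

Run:
```python
from h import *
c=snap('wrist','w1')
print(read_state()['eef_pos'],jawang(),go([596,79.5,62],170.5))
print(proj(c,[583.5,-79,158]),proj(c,[596,79.5,76]))
```

```text
[594.80923692  80.2483252  205.10811337] -9.37976934144624 (array([143.1,  -0.4,   1.4]), np.float64(0.1))
(np.float64(301.3779712626716), np.float64(397.37778720584936)) (np.float64(285.99004946029123), np.float64(203.86902294632455))
```

View pics/w1.png

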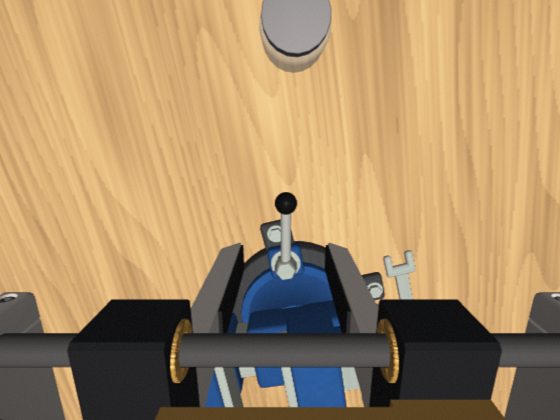

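The ball is at (286,203) in the wrist view and I predicted (286,204), so the calibration agrees. I'll descend around it.

Request:
arm_command(
  series=[
    [50,[40,0,1],0],
    [50,[80,0,1],0],
    [50,[120,0,1],0],
    [50,[142,0,1],0],
    [50,[142,0,1],0],
    [27,[142,0,1],0],
    [27,[142,0,1],0],
    [27,[142,0,1],0],
  ],
)

```text
clock: 2.7
eef_pos: [596.0, 80.1, 63.9]
eef_rot: [-0.86, 1.57, -1.024]
wrist_force: [-0.3, 0.9, 0.1]
finger_gap: 27.4
```

Run:
```python
from h import *
c=snap('wrist','w2');s=read_state()
print(s['eef_pos'],s['wrist_force'],s['moment'],s['finger_gap'],jawang())
# arc about screw, lever start 80.5deg; loosen
sc=np.array([582.5,-0.5])
for a in [3,6,9,12,15,18,21,24,27,30]:
    th=np.radians(80.5+a); P=[*(sc+80*np.array([np.cos(th),np.sin(th)])),62]; print(a,go(P,80.5+a+90))
```

```text
[595.89642675  80.01632252  63.72669325] [-0.42421435  0.582026    0.54888383] [-0.03277279  0.06290331 -0.03976231] 27.327180061978808 -9.37881997108557
3 (array([ 1.7, -1.7, -4.1]), np.float64(-2.9))
6 (array([ 1.7, -2. , -8.3]), np.float64(-5.9))
9 (array([  1.7,  -2.6, -12.4]), np.float64(-8.9))
12 (array([  1.7,  -3.3, -16.6]), np.float64(-11.9))
15 (array([  1.7,  -4.3, -20.6]), np.float64(-14.9))
18 (array([  1.7,  -5.5, -24.7]), np.float64(-17.9))
21 (array([  1.7,  -6.9, -28.6]), np.float64(-20.9))
24 (array([  1.7,  -8.5, -32.5]), np.float64(-23.9))
27 (array([  1.7, -10.3, -36.3]), np.float64(-26.9))
30 (array([  1.7, -12.3, -39.9]), np.float64(-29.9))
```

View pics/w2.png

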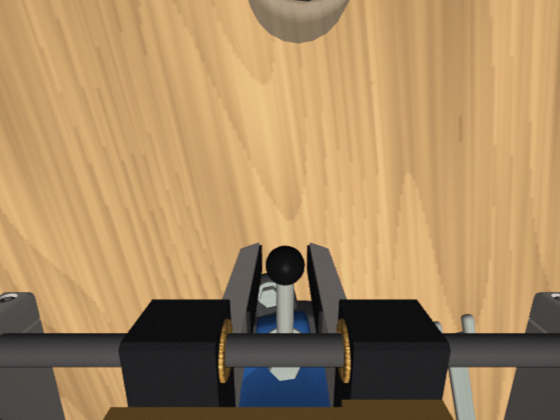

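The ball sits between the pads at (285,265). Next I slack off the lever, moving about 28° anticlockwise along the arc.

Request:
arm_command(
  series=[
    [27,[1,-0.5,-4],-3],
    [27,[1,-1,-8],-6],
    [27,[1,-1.5,-12.4],-9],
    [27,[1,-2.3,-16.6],-12],
    [27,[1,-3.3,-20.6],-15],
    [27,[1,-4.5,-24.7],-18],
    [27,[1,-6,-28.6],-21],
    [27,[1,-7.5,-32.5],-24],
    [27,[1,-9.3,-36.3],-27],
    [27,[1,-10.5,-38],-28.5],
    [27,[1,-10.5,-38],-28.5],
  ],
)

```text
clock: 4.12
eef_pos: [556.9, 75.9, 63.0]
eef_rot: [-1.074, 1.57, -0.741]
wrist_force: [1.7, 1.6, 1.9]
finger_gap: 27.5
```

Run:
```python
from h import *
c=snap('wrist','w3');s=read_state()
print(s['eef_pos'],s['wrist_force'],s['moment'],s['finger_gap'],jawang(),go([553,78,210],9))
```

```text
[556.88248543  75.83371677  62.93269074] [1.26210698 1.74418531 1.5883524 ] [ 0.16861906 -0.23718286 -0.03478833] 27.06032637097768 19.07299502093669 (array([-147.1,    3.2,   -2.9]), np.float64(10.1))
```

View pics/w3.png

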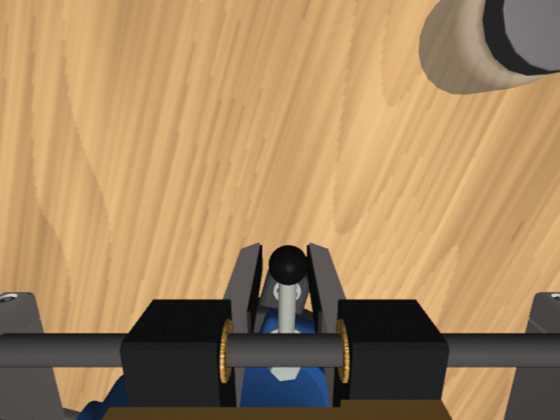

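Request:
arm_command(
  series=[
    [60,[0,0,0],0],
    [60,[0,0,0],0],
    [60,[-50,0,0],0],
    [60,[-100,0,0],0],
    [60,[-147,0,0],0],
    [60,[-147,0,0],0],
  ],
)

```text
clock: 4.92
eef_pos: [558.0, 76.0, 213.5]
eef_rot: [-0.378, 1.564, -0.045]
wrist_force: [0.5, 0.6, -0.3]
finger_gap: 59.8
```

Run:
```python
from h import *
c=snap('wrist','w4');c2=snap('top','t4');s=read_state()
print(s['eef_pos'],s['wrist_force'],go([502,-79.5,210],.7),go([502,-79.5,130],.7))
px=c2['pixels'][160:310,235:385,::-1];cv2.imwrite('pics/zt4.png',cv2.resize(px,None,fx=4,fy=4,interpolation=cv2.INTER_CUBIC))
```

```text
[556.57003555  75.87018188 209.39366263] [-1.08064986  0.28801443 -0.37685729] (array([  -0.5, -129. , -102.3]), np.float64(18.4)) (array([  79.5, -129. , -102.3]), np.float64(18.4))
```

View pics/w4.png

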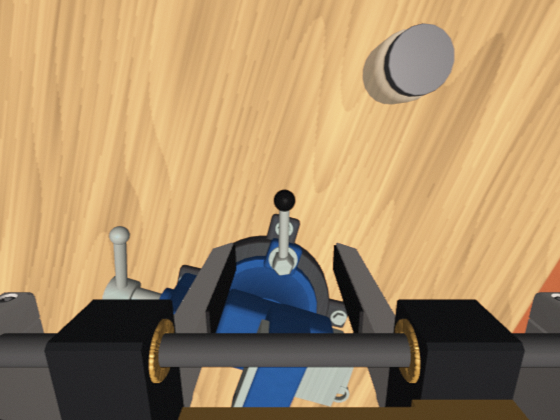

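View pics/zt4.png

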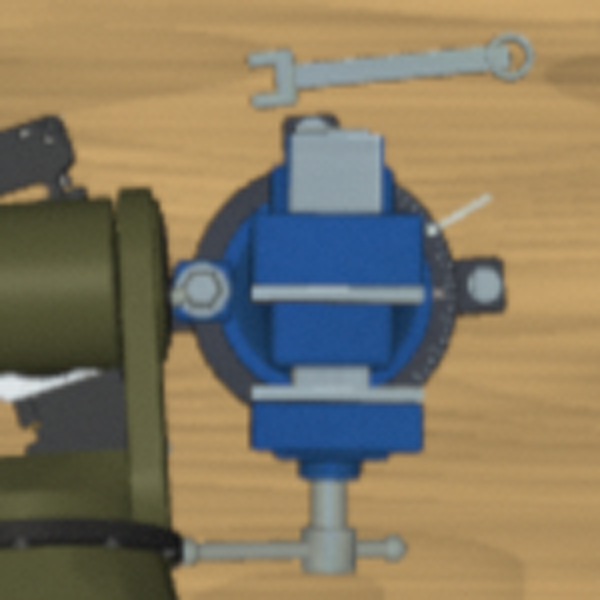

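The head has not moved and the lever is swung loose. I'll go above the front jaw.

Request:
arm_command(
  series=[
    [60,[0,-32,-25],5],
    [60,[0,-65,-51],9],
    [60,[0,-97,-76],14],
    [60,[0,-129,-102],18.4],
    [60,[0,-129,-102],18.4],
    [60,[0,-129,-102],18.4],
  ],
)

```text
clock: 5.78
eef_pos: [502.1, -79.0, 208.5]
eef_rot: [-3.046, 1.569, -3.034]
wrist_force: [0.3, -0.5, -0.6]
finger_gap: 59.9
```

Run:
```python
from h import *
c=snap('wrist','w5');s=read_state()
print(s['eef_pos'],s['wrist_force'],jawang(),go([502,-79.5,130],.7))
for P in [[521,-29,158],[521,-129,158],[483,-129,158],[483,-29,158]]: print(proj(c,P))
```

```text
[502.29656658 -78.64981719 208.66843844] [ 0.42167511 -0.16204291 -0.5360393 ] 0.730099879626413 (array([78.7, -0.8, -0.2]), np.float64(0.0))
(np.float64(311.963793831975), np.float64(165.22067324196968))
(np.float64(307.52618787191324), np.float64(288.00744825048525))
(np.float64(260.9336165920577), np.float64(287.4851662518836))
(np.float64(259.7566047528594), np.float64(164.59814982351938))
```

View pics/w5.png

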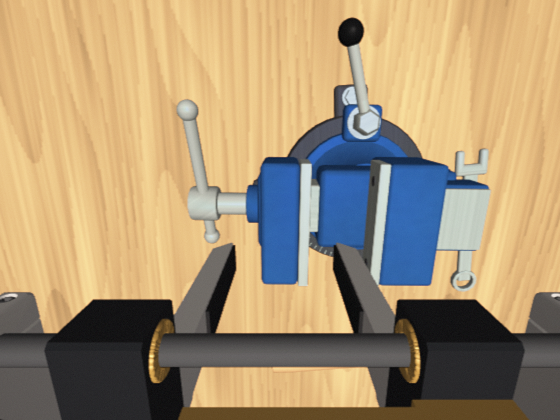

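The jaw corners match the prediction. I'll descend and grip the jaw.

Request:
arm_command(
  series=[
    [60,[40,0,0],0],
    [60,[70,0,0],0],
    [60,[78,0,0],0],
    [60,[78,0,0],0],
    [36,[78,0,0],0],
    [36,[78,0,0],0],
    [36,[78,0,0],0],
    [36,[78,0,0],0],
  ],
  newtons=45,
)

```text
clock: 6.82
eef_pos: [502.4, -78.7, 131.3]
eef_rot: [-2.438, 1.57, -2.426]
wrist_force: [-0.7, 0.8, 5.6]
finger_gap: 38.1
```

Run:
```python
from h import *
c=snap('wrist','w6');c=snap('top','t6');s=read_state()
print(s['eef_pos'],s['wrist_force'],s['moment'],s['finger_gap'],jawang())
px=c['pixels'][160:310,235:385,::-1];cv2.imwrite('pics/zt6.png',cv2.resize(px,None,fx=4,fy=4,interpolation=cv2.INTER_CUBIC))
p=s['eef_pos'];pv=np.array([583.5,-79.])
for a in range(2,33,2):
    th=np.radians(a);M=np.array([[np.cos(th),-np.sin(th)],[np.sin(th),np.cos(th)]])
    P=[*(pv+M@(p[:2]-pv)),p[2]];print(a,go(P,jawang()+a))
```

```text
[502.4238269  -78.74088117 131.30853155] [-1.16987208  1.00994123  7.24686063] [ 0.10383019  0.41812326 -0.29847381] 37.98371271138459 0.7149204565614592
2 (array([ 0. , -2.8,  0. ]), np.float64(-2.0))
4 (array([ 0. , -5.7,  0.1]), np.float64(-4.0))
6 (array([ 0. , -8.5,  0.3]), np.float64(-6.0))
8 (array([  0. , -11.3,   0.6]), np.float64(-8.0))
10 (array([  0. , -14.1,   1. ]), np.float64(-10.0))
12 (array([  0. , -16.9,   1.5]), np.float64(-12.0))
14 (array([  0. , -19.6,   2.1]), np.float64(-14.0))
16 (array([  0. , -22.4,   2.8]), np.float64(-16.0))
18 (array([  0. , -25.1,   3.6]), np.float64(-18.0))
20 (array([  0. , -27.8,   4.5]), np.float64(-20.0))
22 (array([  0. , -30.5,   5.4]), np.float64(-22.0))
24 (array([  0. , -33.1,   6.5]), np.float64(-24.0))
26 (array([  0. , -35.7,   7.6]), np.float64(-26.0))
28 (array([  0. , -38.2,   8.9]), np.float64(-28.0))
30 (array([  0. , -40.7,  10.2]), np.float64(-30.0))
32 (array([  0. , -43.2,  11.6]), np.float64(-32.0))
```

View pics/w6.png

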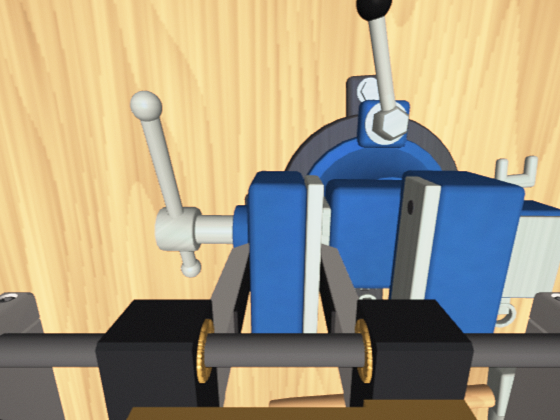

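View pics/zt6.png

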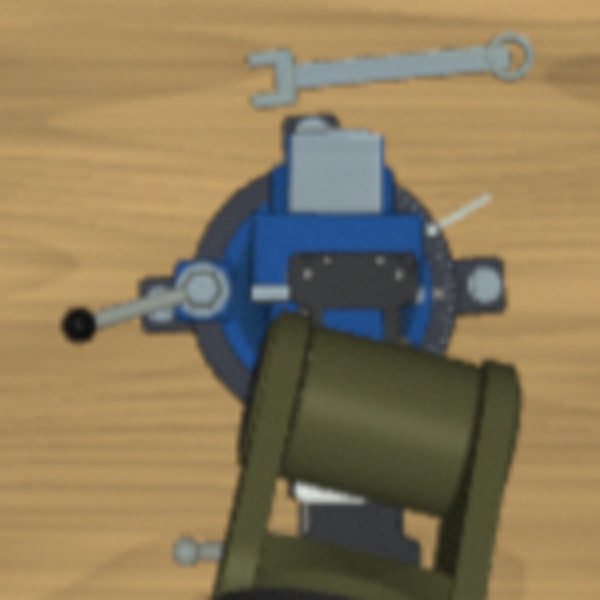

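It grips 38 mm, as expected, and the pointer and mark stay visible from the top. I'll swing 12° first and check the forces.

Request:
arm_command(
  series=[
    [36,[0,-2.8,0],-2],
    [36,[0,-5.7,0.1],-4],
    [36,[0,-8.5,0.3],-6],
    [36,[0,-11.3,0.6],-8],
    [36,[0,-14.1,1],-10],
    [36,[0,-16.9,1.5],-12],
  ],
)

```text
clock: 7.68
eef_pos: [504.3, -95.1, 131.3]
eef_rot: [1.415, 1.57, 1.637]
wrist_force: [2.0, 5.0, -0.1]
finger_gap: 37.6
```

Run:
```python
from h import *
c=snap('top','t7');s=read_state()
print(s['eef_pos'],s['wrist_force'],s['moment'],s['finger_gap'],jawang())
px=c['pixels'][160:310,235:385,::-1];cv2.imwrite('pics/zt7.png',cv2.resize(px,None,fx=4,fy=4,interpolation=cv2.INTER_CUBIC))
p=s['eef_pos'];pv=np.array([583.5,-79.])
a0=jawang()-.71;print(a0)
for a in range(14,32,2):
    th=np.radians(a);M=np.array([[np.cos(th),-np.sin(th)],[np.sin(th),np.cos(th)]])
    P=[*(pv+M@(np.array([502.4,-78.7])-pv)),p[2]];print(a,go(P,.7+a))
```

```text
[504.42208549 -95.51096378 131.3061395 ] [ 3.02631623  4.57634358 -0.56447438] [ 0.6394824  -0.25730318 -0.48970203] 37.88375551905474 12.839563738897477
12.129563738897478
14 (array([-0. , -2.8, -0.3]), np.float64(-1.9))
16 (array([-0. , -5.6, -0.2]), np.float64(-3.9))
18 (array([-0. , -8.5, -0. ]), np.float64(-5.9))
20 (array([ -0. , -11.3,   0.3]), np.float64(-7.9))
22 (array([ -0. , -14.1,   0.7]), np.float64(-9.9))
24 (array([ -0. , -16.9,   1.1]), np.float64(-11.9))
26 (array([ -0. , -19.6,   1.7]), np.float64(-13.9))
28 (array([ -0. , -22.4,   2.4]), np.float64(-15.9))
30 (array([ -0. , -25.1,   3.2]), np.float64(-17.9))
```

View pics/zt7.png

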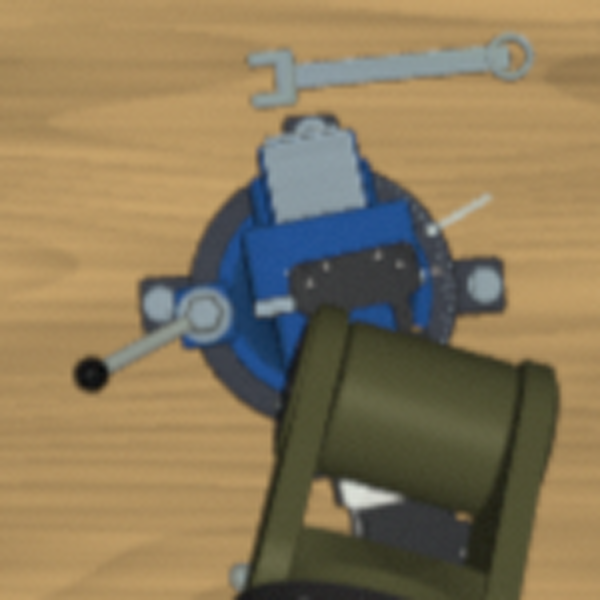

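The head turns at low force. I'll continue to about 29°.

Request:
arm_command(
  series=[
    [36,[0,-2.8,-0.1],-1.9],
    [36,[0,-5.6,-0.1],-3.9],
    [36,[0,-8.5,0],-5.9],
    [36,[0,-11.3,0.3],-7.9],
    [36,[0,-14.1,0.7],-9.9],
    [36,[0,-16.9,1.1],-11.9],
    [36,[0,-19.6,1.7],-13.9],
    [36,[0,-22.4,2.4],-15.9],
    [36,[0,-23.7,2.8],-16.9],
    [36,[0,-23.7,2.8],-16.9],
  ],
)

```text
clock: 8.98
eef_pos: [512.9, -117.5, 131.3]
eef_rot: [0.274, 1.569, 0.792]
wrist_force: [5.8, 5.4, -1.1]
finger_gap: 37.4
```

Run:
```python
from h import *
c=snap('top','t8');s=read_state();d=snap('side','s8')
print(s['eef_pos'],s['wrist_force'],s['moment'],s['finger_gap'],jawang())
px=c['pixels'][195:255,315:375,::-1];cv2.imwrite('pics/zt8.png',cv2.resize(px,None,fx=10,fy=10,interpolation=cv2.INTER_CUBIC))
px=d['pixels'][260:330,250:330,::-1];cv2.imwrite('pics/zs8.png',cv2.resize(px,None,fx=8,fy=8,interpolation=cv2.INTER_CUBIC))
```

```text
[ 512.93791389 -117.48281198  131.30814637] [ 6.58586777  4.66458715 -1.45603132] [ 0.50267333 -0.60688304 -0.62454009] 37.60527219157733 29.695334079620807
```

View pics/zt8.png

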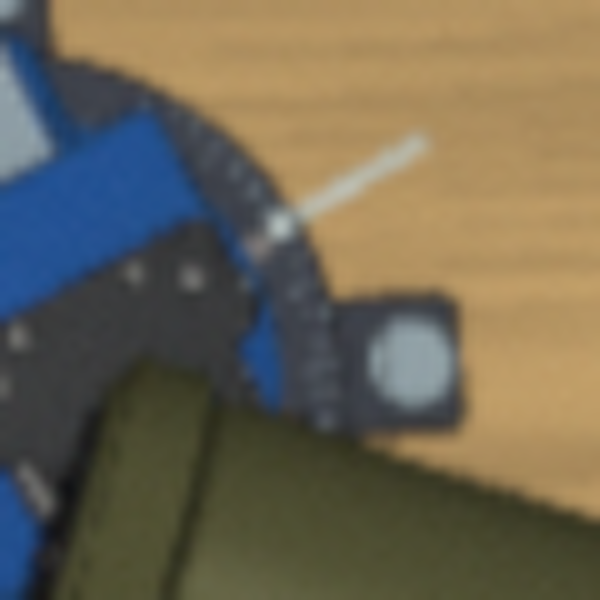

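View pics/zs8.png

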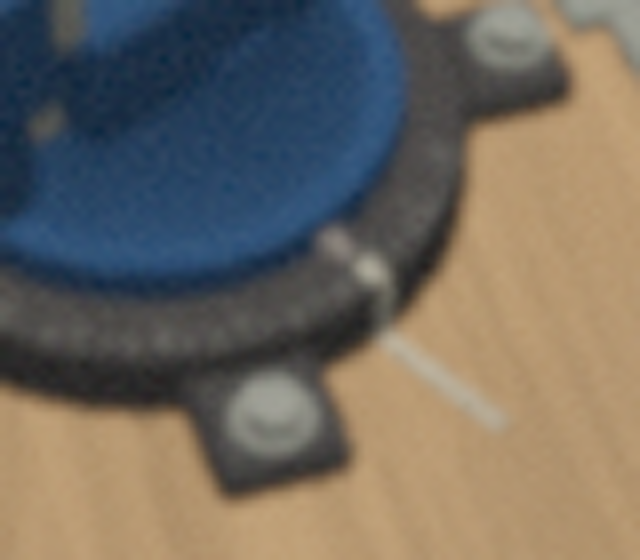

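```bash
cat >> h.py <<'E'
def rep(c,u0,v0,k,ptr,mk,end,pv=(583.5,-79)):
    for n,p,z in [('ptr',ptr,26),('mark',mk,22),('end',end,0)]:
        P=onplane(c,u0+(p[0]+.5)/k-.5,v0+(p[1]+.5)/k-.5,z)[:2]; d=P-np.array(pv); print(n,P.round(1),'r',np.hypot(*d).round(1),'ang',np.degrees(np.arctan2(d[1],d[0])).round(2))
E
python3 - <<'E'
from h import *
rep(load('t8'),315,195,10,(262,247),(280,225),(420,143))
rep(load('s8'),250,260,8,(334,241),(372,270),(500,424))
# colour centroid checks
for n,(u0,u1,v0,v1) in [('t8',(338,362,205,222)),('s8',(288,316,286,316))]:
    px=load(n)['pixels'].astype(int)[v0:v1,u0:u1]
    print(n);print(px.sum(2))
E
```

```text
ptr [ 619.8 -144.8] r 75.1 ang -61.1
mark [ 626.  -149.9] r 82.6 ang -59.07
end [ 650.3 -189.5] r 129.2 ang -58.84
ptr [ 618.9 -140.2] r 70.7 ang -59.93
mark [ 626.9 -148.8] r 82.1 ang -58.13
end [ 650.4 -188.3] r 128.1 ang -58.52
t8
[[405 403 405 403 402 404 401 405 403 405 402 400 402 395 399 399 400 401
  399 399 405 403 400 402]
 [416 417 417 415 417 409 411 412 412 414 417 416 412 412 410 411 409 413
  408 405 405 407 410 408]
 [412 427 428 429 430 430 422 417 419 420 415 415 420 421 420 419 419 419
  420 417 408 405 411 411]
 [355 404 420 425 424 418 406 404 407 409 403 408 407 406 408 412 418 442
  467 444 415 412 405 405]
 [256 335 394 416 414 416 408 408 410 413 410 409 411 415 417 439 456 499
  524 480 427 409 407 413]
 [229 266 352 411 425 430 431 429 430 424 422 425 428 430 458 503 516 527
  496 459 427 416 418 416]
 [261 248 263 357 415 428 427 431 429 423 420 428 452 482 512 526 517 486
  444 426 418 412 410 417]
 [263 229 230 257 355 405 419 422 423 422 450 472 511 531 519 481 448 429
  420 417 419 414 416 419]
 [213 227 270 238 290 395 425 427 438 463 512 545 547 496 
[... 3665 characters left out ...]
401 328 265 281 362 430 442 453 448 448 449 451 459 456 453 453 451 455
  467 482 480 502 487 469 456 451 447 435]
 [411 364 276 249 329 406 441 435 448 448 445 452 453 453 456 451 456 445
  450 446 465 489 499 498 478 454 446 435]
 [406 362 274 250 287 376 430 443 447 448 449 449 453 452 462 458 456 450
  449 447 445 465 486 496 483 457 444 433]
 [390 331 264 227 273 351 420 439 446 440 450 451 457 453 458 459 456 457
  454 441 441 449 457 473 463 440 428 435]
 [357 291 241 227 245 334 411 441 449 444 450 455 452 453 465 456 458 461
  455 444 441 446 439 443 441 429 437 437]
 [282 239 212 204 218 290 372 437 451 455 449 455 455 451 449 460 458 452
  458 442 444 445 432 441 435 434 437 436]]
```

Both views put the pointer about 1.5–2° short of the chalk line. I'll move 1.8° more.

Request:
arm_command(
  series=[
    [36,[0,-1.3,0],-0.9],
    [36,[0,-2.6,0.1],-1.8],
    [36,[0,-2.6,0.1],-1.8],
    [36,[0,-2.6,0.1],-1.8],
  ],
)

```text
clock: 9.57
eef_pos: [514.3, -119.7, 131.3]
eef_rot: [0.172, 1.569, 0.721]
wrist_force: [-0.7, 3.7, 0.9]
finger_gap: 37.9
```

Run:
```python
from h import *
s=read_state();c=snap('top','t9');d=snap('side','s9')
print(s['eef_pos'],s['wrist_force'],s['finger_gap'],jawang())
a=cv2.resize(c['pixels'][195:235,325:365,::-1],None,fx=10,fy=10,interpolation=cv2.INTER_CUBIC)
b=cv2.resize(d['pixels'][275:315,280:320,::-1],None,fx=10,fy=10,interpolation=cv2.INTER_CUBIC)
cv2.imwrite('pics/z9.png',np.hstack([a,b]))
```

```text
[ 514.28245773 -119.72502197  131.31041364] [-0.73985835  3.74718226  0.93940098] 37.866159183813714 31.490240428743466
```

View pics/z9.png

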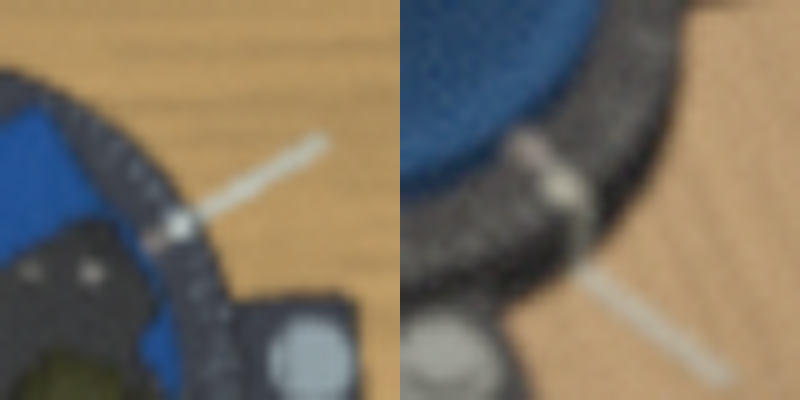

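Run:
```python
from h import *
rep(load('t9'),325,195,10,(155,240),(180,225),(320,142))
rep(load('s9'),280,275,10,(120,143),(163,187),(325,380))
```

```text
ptr [ 621.6 -142.9] r 74.4 ang -59.21
mark [ 626.  -149.9] r 82.6 ang -59.07
end [ 650.6 -189.5] r 129.3 ang -58.74
ptr [ 620.  -138.1] r 69.4 ang -58.28
mark [ 626.5 -148.5] r 81.7 ang -58.26
end [ 650.4 -188.2] r 128.1 ang -58.51
```

The angles agree within about 0.2°. I'll release and take a closer look with the wrist camera.

Request:
arm_command(
  series=[
    [60,[0,0,0],0],
    [60,[0,0,0],0],
    [60,[-45,0,0],0],
    [60,[-80,0,0],0],
    [60,[-80,0,0],0],
  ],
)

```text
clock: 10.3
eef_pos: [515.2, -120.2, 213.8]
eef_rot: [-0.636, 1.565, -0.086]
wrist_force: [-0.3, 0.4, -0.3]
finger_gap: 60.1
```

Run:
```python
from h import *
print(read_state()['eef_pos'],go([668,-222,205],31.5),go([668,-222,130],31.5))
```

```text
[ 515.16895652 -120.22341338  213.83100089] (array([   9.8, -166.6,   77.1]), np.float64(-0.0)) (array([  84.8, -166.3,   76.7]), np.float64(-0.0))
```

Request:
arm_command(
  series=[
    [60,[0,-50,23],0],
    [60,[0,-100,46],0],
    [60,[5,-150,69],0],
    [60,[40,-166,77],0],
    [60,[80,-166,77],0],
    [60,[80,-166,77],0],
    [60,[80,-166,77],0],
  ],
)

```text
clock: 11.18
eef_pos: [668.4, -221.7, 136.3]
eef_rot: [-0.7, 1.563, -0.15]
wrist_force: [-1.0, 0.5, 1.3]
finger_gap: 60.2
```

Run:
```python
from h import *
c=snap('wrist','w10');s=read_state()
print(s['eef_pos'],proj(c,[624,-146,26]),proj(c,[650.5,-189,0]))
```

```text
[ 668.60316351 -221.73050858  137.00753079] (np.float64(285.84935602927993), np.float64(112.44271976960033)) (np.float64(285.6112268768176), np.float64(165.8961207748683))
```

View pics/w10.png

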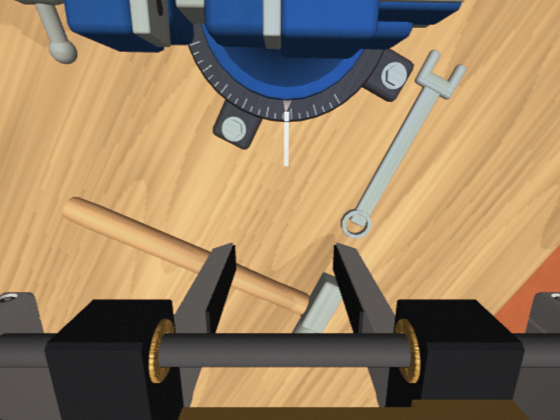

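Run:
```python
from h import *
c=load('w10');px=c['pixels'][85:175,255:320,::-1]
cv2.imwrite('pics/z10.png',cv2.resize(px,None,fx=6.5,fy=6.5,interpolation=cv2.INTER_CUBIC))
g=c['pixels'].astype(int)
for v in range(98,168,2): print(v,g[v,278:296].sum(1))
```

```text
98 [156 167 199 216 224 241 250 248 251 241 236 248 230 213 192 177 171 160]
100 [230 221 202 192 213 288 309 269 254 264 276 293 309 274 214 207 222 228]
102 [230 235 237 233 244 354 450 451 446 447 448 445 383 257 229 228 224 229]
104 [235 226 233 241 238 305 436 485 490 486 491 409 253 227 233 232 225 220]
106 [230 240 236 238 239 261 417 531 536 532 440 264 224 231 228 223 222 217]
108 [237 242 234 238 230 243 393 547 569 454 261 230 287 303 232 219 224 232]
110 [236 240 236 238 229 228 323 484 469 276 237 249 398 426 254 219 223 226]
112 [239 241 229 232 245 294 571 724 722 723 648 419 384 421 275 223 225 228]
114 [241 247 235 245 365 434 601 717 713 715 646 406 348 389 290 224 228 218]
116 [237 238 228 246 373 439 584 710 711 714 640 392 338 389 302 225 231 234]
118 [225 228 227 239 363 424 584 714 713 710 635 390 313 384 318 230 217 220]
120 [131 123 118 116 111 177 506 688 694 685 579 297 123 120 114 124 123 122]
122 [504 517 514 516 512 498 561 639 639 628 572 498 492 508 545 561 560 555]
124 [513 522 531 542 554 583 674 711 711 714 659 535 529 542 559 562 547 545]
126 [526 
[... 928 characters left out ...]
50 [535 540 544 534 528 559 654 699 697 686 625 551 546 541 531 515 508 496]
152 [543 536 534 528 524 558 650 696 698 689 631 552 537 532 522 503 500 501]
154 [537 528 523 520 518 552 649 695 698 689 626 542 526 512 499 499 498 507]
156 [527 522 521 515 513 551 650 700 698 688 614 526 505 503 497 505 511 528]
158 [525 522 520 514 520 564 658 701 698 684 614 513 501 496 507 518 533 543]
160 [525 515 517 521 540 573 663 699 700 683 598 504 496 503 521 535 544 534]
162 [517 522 524 536 545 574 654 699 698 682 597 504 512 521 538 536 541 530]
164 [522 521 521 528 538 572 651 698 700 682 600 505 523 533 542 534 531 509]
166 [519 510 507 519 526 523 535 545 544 540 517 498 506 519 526 520 512 499]
```

View pics/z10.png

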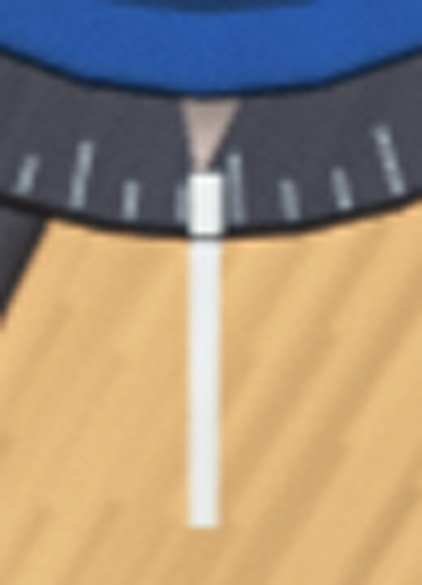

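The pointer tip is at (285.5,110) and the chalk centre at (286.1,114), so the offset is about 0.5 mm (0.3°) and the pointer is on the line. Now I'll locate the ball again.

Run:
```python
from h import *
c=snap('top','t10');px=c['pixels'].astype(int)
cv2.imwrite('pics/zt10.png',cv2.resize(c['pixels'][180:300,230:350,::-1],None,fx=5,fy=5,interpolation=cv2.INTER_CUBIC))
m=(px.max(2)<45).astype(np.uint8);m[:, :235]=0;m[:,300:]=0;m[:215]=0;m[275:]=0
n,l,st,ce=cv2.connectedComponentsWithStats(m)
for i in range(1,n):
    if st[i,4]>8: print(st[i],ce[i],onplane(c,*ce[i],80))
print(go([482.4,41.6,205],138-90))
```

```text
[265 268   7   7  39] [267.8974359  271.28205128] [483.77447327  40.79571599  80.        ]
(array([-70. , 321.4, -20.7]), np.float64(-16.5))
```

View pics/zt10.png

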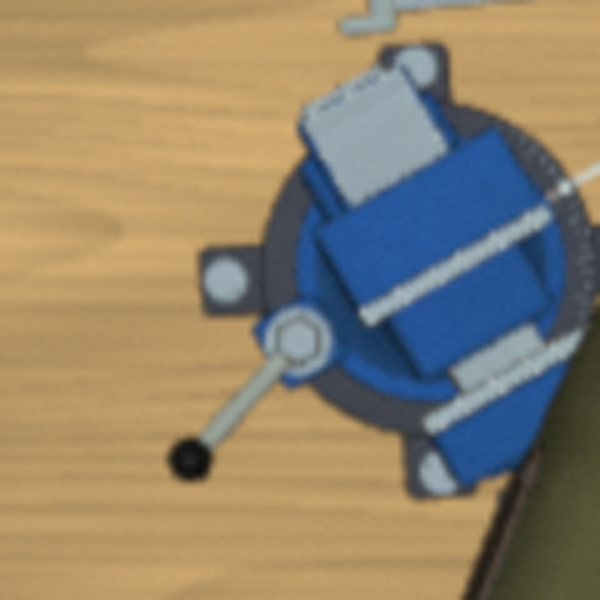

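Request:
arm_command(
  series=[
    [50,[-35,0,0],0],
    [50,[-70,30,-2],-2],
    [50,[-72,85,-6],-5],
    [50,[-72,140,-9],-8],
    [50,[-72,195,-13],-11],
    [50,[-72,250,-16],-13],
    [50,[-70,300,-19],-16],
    [50,[-70,321,-20.7],-16.5],
    [50,[-70,321,-20.7],-16.5],
    [50,[-70,321,-20.7],-16.5],
  ],
)

```text
clock: 12.52
eef_pos: [483.4, 40.5, 205.5]
eef_rot: [-1.02, 1.561, -0.183]
wrist_force: [-0.4, 0.4, 0.1]
finger_gap: 50.0
```

Run:
```python
from h import *
c=snap('wrist','w11');s=read_state()
print(onplane(load('t10'),289.6,247.6,80))
print(s['eef_pos'],jawang(),proj(c,[483.2,41.2,76]),go([483.2,41.2,63],48))
px=c['pixels'].astype(int);m=(px.max(2)<45).astype(np.uint8);m[240:]=0
n,l,st,ce=cv2.connectedComponentsWithStats(m)
for i in range(1,n):
    if st[i,4]>60: print(st[i],ce[i],onplane(c,*ce[i],76))
```

```text
[542.86989512 -12.13183554  80.        ]
[483.34615976  40.33290429 205.20369329] 47.92318984798745 (np.float64(284.1571155917883), np.float64(202.63154408145226)) (array([ 1.422e+02,  1.800e+00, -1.000e-01]), np.float64(-0.1))
[501 162  14  41 223] [506.73991031 182.46636771] [616.71106308 219.58394759  76.        ]
[276 190  20  22 334] [285.46706587 200.60179641] [482.5142082   43.60116557  76.        ]
```

View pics/w11.png

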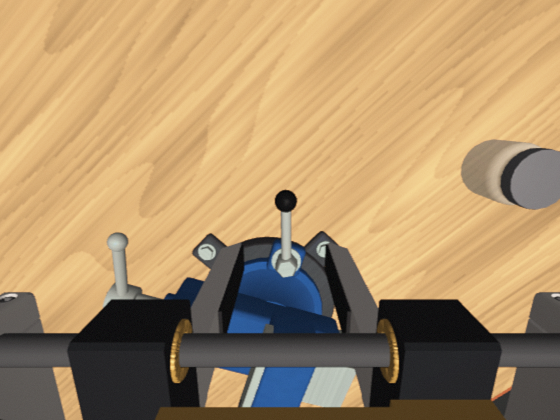

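Request:
arm_command(
  series=[
    [50,[40,2.5,0],0],
    [50,[80,2.5,0],0],
    [50,[120,2.5,0],0],
    [50,[142,2.5,0],0],
    [50,[142,2.5,0],0],
    [27,[142,2.5,0],0],
    [27,[142,2.5,0],0],
    [27,[142,2.5,0],0],
  ],
  newtons=15,
)

```text
clock: 13.58
eef_pos: [483.2, 41.7, 63.9]
eef_rot: [-1.005, 1.56, -0.169]
wrist_force: [-0.1, 0.9, -0.0]
finger_gap: 27.7
```

```bash
cat >> h.py <<'E'
SC=np.array([542.4,-12.0])
def arc(angs,r=80,z=63):
    for a in angs:
        th=np.radians(a); P=[*(SC+r*np.array([np.cos(th),np.sin(th)])),z]; d,t=go(P,a+90); print(a,d,t)
def stat():
    p,R,s=pose();d=p[:2]-SC;a=np.arctan2(d[1],d[0]);f=s['wrist_force']
    print('clk',s['clock'],'pos',p.round(1),'lev',np.degrees(a).round(2),'r',np.hypot(*d).round(1),'jaw',jawang().round(2),'F',f.round(2),'F.cw',(-(f@np.array([np.sin(a),-np.cos(a),0]))).round(2),'Fr',(f[0]*np.cos(a)+f[1]*np.sin(a)).round(2),'M',s['moment'].round(3),'gap',s['finger_gap'].round(1))
E
python3 - <<'E'
from h import *
stat();arc(range(134,88,-4))
E
```

```text
Traceback (most recent call last):
  File "h.py", line 40, in stat
    print('clk',s['clock'],'pos',p.round(1),'lev',np.degrees(a).round(2),'r',np.hypot(*d).round(1),'jaw',jawang().round(2),'F',f.round(2),'F.cw',(-(f@np.array([np.sin(a),-np.cos(a),0]))).round(2),'Fr',(f[0]*np.cos(a)+f[1]*np.sin(a)).round(2),'M',s['moment'].round(3),'gap',s['finger_gap'].round(1))
                                                                                                                                                                                                                                                                                 ^^^^^^^^^^^^^^^^^^^^^
AttributeError: 'float' object has no attribute 'round'
```

```bash
sed -i "s/s\['finger_gap'\].round(1)/round(float(s['finger_gap']),1)/" h.py
python3 - <<'E'
from h import *
stat();arc(range(134,90,-4))
E
```

```text
clk 13.575 pos [483.2  41.7  63.9] lev 137.8 r 80.0 jaw 47.92 F [-0.05  0.9  -0.04] F.cw -0.63 Fr 0.64 M [-0.051 -0.001 -0.031] gap 27.7
134 [ 0.9 -0.1  5.3] 3.9
130 [ 0.9 -0.7 10.9] 7.9
126 [ 1.  -1.7 16.4] 11.9
122 [ 1.  -3.  21.8] 15.9
118 [ 1.1 -4.7 27.1] 19.9
114 [ 1.1 -6.8 32.3] 23.9
110 [ 1.2 -9.3 37.3] 27.9
106 [  1.2 -12.1  42.1] 31.9
102 [  1.3 -15.2  46.8] 35.9
98 [  1.3 -18.6  51.2] 39.9
94 [  1.4 -22.3  55.3] 43.9
```

Request:
arm_command(
  series=[
    [27,[0.5,0,5.3],4],
    [27,[0.5,-0.7,10.9],8],
    [27,[0.5,-1.7,16.4],12],
    [27,[0.5,-3,21.8],16],
    [27,[0.5,-4.7,27.1],20],
    [27,[0.5,-6.8,32.3],24],
    [27,[0.5,-9.3,37.3],28],
    [27,[0.5,-12.1,42.1],32],
    [27,[0.5,-12.1,42.1],32],
  ],
)

```text
clock: 14.7
eef_pos: [520.5, 65.0, 63.9]
eef_rot: [-0.443, 1.56, -0.165]
wrist_force: [0.4, -0.4, 0.2]
finger_gap: 27.1
```

Run:
```python
from h import *
stat();arc(range(104,80,-1))
```

```text
clk 14.7 pos [520.5  65.   63.9] lev 105.91 r 80.1 jaw 15.96 F [ 0.38 -0.37  0.17] F.cw -0.27 Fr -0.46 M [-0.048  0.053  0.064] gap 27.1
104 [ 0.9 -0.1  2.7] 2.0
103 [ 0.9 -0.2  4.1] 3.0
102 [ 0.9 -0.2  5.4] 4.0
101 [ 0.9 -0.3  6.8] 5.0
100 [ 1.  -0.5  8.2] 6.0
99 [ 1.  -0.6  9.6] 7.0
98 [ 1.  -0.8 11. ] 8.0
97 [ 1.  -1.  12.4] 9.0
96 [ 1.  -1.3 13.8] 10.0
95 [ 1.  -1.5 15.1] 11.0
94 [ 1.  -1.8 16.5] 12.0
93 [ 1.1 -2.1 17.9] 13.0
92 [ 1.1 -2.4 19.2] 14.0
91 [ 1.1 -2.8 20.6] 15.0
90 [ 1.1 -3.1 21.9] 16.0
89 [ 1.1 -3.5 23.3] 17.0
88 [ 1.1 -3.9 24.6] 18.0
87 [ 1.1 -4.4 25.9] 19.0
86 [ 1.2 -4.9 27.2] 20.0
85 [ 1.2 -5.3 28.5] 21.0
84 [ 1.2 -5.9 29.8] 22.0
83 [ 1.2 -6.4 31.1] 23.0
82 [ 1.2 -6.9 32.4] 24.0
81 [ 1.2 -7.5 33.7] 25.0
```

Request:
arm_command(
  series=[
    [27,[0,0,1.4],1],
    [27,[0,-0.1,2.8],2],
    [27,[0,-0.2,4.1],3],
    [27,[0,-0.2,4.1],3],
  ],
)

```text
clock: 15.2
eef_pos: [524.5, 66.0, 63.9]
eef_rot: [-0.381, 1.56, -0.155]
wrist_force: [-2.4, 0.7, -0.8]
finger_gap: 26.9
```

```bash
python3 -c "
from h import *
stat();arc([100,99])"
```

```text
clk 15.2 pos [524.5  66.   63.9] lev 102.95 r 80.0 jaw 12.94 F [-2.41  0.68 -0.8 ] F.cw 2.2 Fr 1.2 M [ 0.073  0.428 -0.081] gap 26.9
100 [ 0.9 -0.1  4.1] 2.9
99 [ 0.9 -0.2  5.5] 3.9
```

Request:
arm_command(
  series=[
    [27,[0,0,1.4],1],
    [27,[0,-0.1,2.8],2],
    [27,[0,-0.2,4.1],3],
    [27,[0,-0.2,4.1],3],
  ],
)

```text
clock: 15.7
eef_pos: [528.7, 66.8, 64.0]
eef_rot: [-0.321, 1.56, -0.148]
wrist_force: [-2.0, 1.0, -0.8]
finger_gap: 27.0
```

```bash
python3 -c "
from h import *
stat();arc([97,96])"
```

```text
clk 15.7 pos [528.7  66.8  64. ] lev 99.89 r 79.9 jaw 9.93 F [-2.02  1.02 -0.84] F.cw 1.82 Fr 1.35 M [ 0.11   0.337 -0.068] gap 27.0
97 [ 1. -0.  4.] 2.9
96 [ 1.  -0.1  5.4] 3.9
```

Only free drag so far, about 2 N. I'll keep going in 3° steps.

Request:
arm_command(
  series=[
    [27,[0,0,1.4],1],
    [27,[0,-0.1,2.8],2],
    [27,[0,-0.1,4.1],3],
    [27,[0,-0.1,4.1],3],
  ],
)

```text
clock: 16.2
eef_pos: [532.9, 67.3, 64.0]
eef_rot: [-0.266, 1.56, -0.146]
wrist_force: [-2.0, 1.0, -0.3]
finger_gap: 27.3
```

```bash
python3 -c "
from h import *
stat()"
```

```text
clk 16.2 pos [532.9  67.3  64. ] lev 96.83 r 79.9 jaw 6.91 F [-2.05  0.97 -0.3 ] F.cw 1.92 Fr 1.21 M [ 0.148  0.355 -0.016] gap 27.3
```

Request:
arm_command(
  series=[
    [27,[0,0,1.4],1],
    [27,[0,-0.1,2.8],2],
    [27,[0,-0.1,4.1],3],
    [27,[0,-0.1,4.1],3],
  ],
)

```text
clock: 16.7
eef_pos: [537.1, 67.7, 64.0]
eef_rot: [-0.215, 1.559, -0.147]
wrist_force: [-1.8, 0.8, -0.8]
finger_gap: 27.1
```

```bash
python3 -c "
from h import *
stat()"
```

```text
clk 16.7 pos [537.1  67.7  64. ] lev 93.77 r 79.9 jaw 3.89 F [-1.8   0.8  -0.82] F.cw 1.74 Fr 0.92 M [ 0.139  0.366 -0.018] gap 27.1
```

Request:
arm_command(
  series=[
    [27,[0,0,1.4],1],
    [27,[0,-0.1,2.8],2],
    [27,[0,-0.1,4.1],3],
    [27,[0,-0.1,4.1],3],
  ],
)

```text
clock: 17.2
eef_pos: [541.1, 67.9, 64.0]
eef_rot: [-0.178, 1.56, -0.164]
wrist_force: [-4.3, 0.4, 0.5]
finger_gap: 26.8
```

Request:
arm_command(
  series=[
    [27,[0,0,1.4],1],
    [27,[0,-0.1,2.8],2],
    [27,[0,-0.1,4.1],3],
    [27,[0,-0.1,4.1],3],
  ],
)

```text
clock: 17.7
eef_pos: [544.5, 67.8, 64.0]
eef_rot: [-0.176, 1.562, -0.215]
wrist_force: [-8.7, 1.0, 3.8]
finger_gap: 26.9
```

```bash
python3 -c "
from h import *
stat();arc([86,84])"
```

```text
clk 17.7 pos [544.5  67.8  64. ] lev 88.5 r 79.9 jaw -2.21 F [-8.75  0.98  3.79] F.cw 8.77 Fr 0.75 M [ 0.065  1.767 -0.054] gap 26.9
86 [1.  0.1 3.5] 1.8
84 [ 1.1 -0.   6.3] 3.8
```

The lock started biting near 92° and the push is now 8.8 N. I'll use smaller steps.

Request:
arm_command(
  series=[
    [27,[0,0,1.2],0.8],
    [27,[0,0,2.4],1.6],
    [27,[0,0,2.4],1.6],
  ],
)

```text
clock: 18.08
eef_pos: [545.9, 67.7, 64.0]
eef_rot: [-0.279, 1.565, -0.346]
wrist_force: [-11.9, 0.6, 5.1]
finger_gap: 27.1
```

```bash
python3 -c "
from h import *
stat();arc([86,84])"
```

```text
clk 18.075 pos [545.9  67.7  64. ] lev 87.46 r 79.8 jaw -3.85 F [-11.86   0.62   5.09] F.cw 11.87 Fr 0.09 M [0.004 2.262 0.027] gap 27.1
86 [1.  0.2 2. ] 0.2
84 [1.  0.2 4.8] 2.2
```

Request:
arm_command(
  series=[
    [27,[0,0,0.9],0.4],
    [27,[0,0,1.7],0.8],
    [27,[0,0,1.7],0.8],
  ],
)

```text
clock: 18.45
eef_pos: [546.7, 67.6, 64.0]
eef_rot: [-0.535, 1.567, -0.617]
wrist_force: [-12.1, 1.3, 6.4]
finger_gap: 27.3
```

```bash
python3 -c "
from h import *
stat()"
```

```text
clk 18.45 pos [546.7  67.6  64. ] lev 86.92 r 79.7 jaw -4.69 F [-12.11   1.33   6.44] F.cw 12.16 Fr 0.67 M [0.14  2.245 0.019] gap 27.3
```

Run:
```python
from h import *
stat();stat()
c=snap('top','t12');d=snap('side','s12')
a=cv2.resize(c['pixels'][195:235,325:365,::-1],None,fx=10,fy=10,interpolation=cv2.INTER_CUBIC)
b=cv2.resize(d['pixels'][275:315,280:320,::-1],None,fx=10,fy=10,interpolation=cv2.INTER_CUBIC)
cv2.imwrite('pics/z12.png',np.hstack([a,b]));stat()
```

```text
clk 18.45 pos [546.7  67.6  64. ] lev 86.92 r 79.7 jaw -4.69 F [-12.11   1.33   6.44] F.cw 12.16 Fr 0.67 M [0.14  2.245 0.019] gap 27.3
clk 18.45 pos [546.7  67.6  64. ] lev 86.92 r 79.7 jaw -4.69 F [-12.11   1.33   6.44] F.cw 12.16 Fr 0.67 M [0.14  2.245 0.019] gap 27.3
clk 18.55 pos [546.7  67.6  64. ] lev 86.93 r 79.7 jaw -4.68 F [-11.32   0.85   5.29] F.cw 11.35 Fr 0.24 M [ 0.105  2.302 -0.01 ] gap 27.2
```

View pics/z12.png

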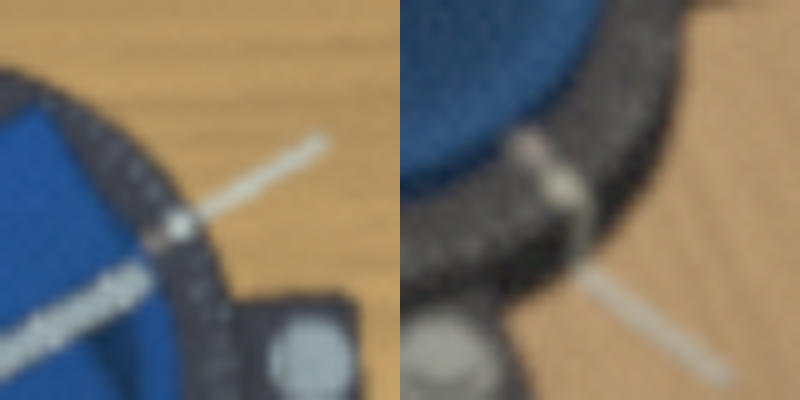

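The head hasn't moved. One more small nudge.

Request:
arm_command(
  series=[
    [27,[0,0,1.0],0.4],
    [27,[0,0,2.1],0.8],
    [27,[0,0,2.1],0.8],
  ],
)

```text
clock: 18.92
eef_pos: [547.5, 67.5, 63.9]
eef_rot: [-1.672, 1.568, -1.768]
wrist_force: [-14.8, 1.7, 7.5]
finger_gap: 27.1
```

```bash
python3 -c "
from h import *
stat()
c=camera('wrist');stat();c=camera('wrist');stat()"
```

```text
clk 18.925 pos [547.5  67.5  63.9] lev 86.36 r 79.7 jaw -5.51 F [-14.77   1.67   7.52] F.cw 14.84 Fr 0.73 M [0.2   2.806 0.067] gap 27.1
clk 18.975 pos [547.4  67.5  63.9] lev 86.39 r 79.7 jaw -5.51 F [-14.2    2.31   8.05] F.cw 14.32 Fr 1.41 M [0.176 2.793 0.063] gap 27.1
clk 19.025 pos [547.4  67.5  63.9] lev 86.37 r 79.6 jaw -5.51 F [-13.85   1.7    7.47] F.cw 13.93 Fr 0.82 M [0.14  2.781 0.03 ] gap 27.0
```

About 14 N, or 1.1 N m, so it is tight. I'll open, lift and check.

Request:
arm_command(
  series=[
    [50,[0,0,0],0],
    [50,[0,0,0],0],
    [50,[0,0,0],0],
    [50,[-50,0,0],0],
    [50,[-100,0,0],0],
    [50,[-145,0,0],0],
    [50,[-145,0,0],0],
    [50,[-145,0,0],0],
  ],
)

```text
clock: 20.02
eef_pos: [547.3, 67.8, 208.1]
eef_rot: [-1.904, 1.568, -2.0]
wrist_force: [-0.6, 0.1, -0.9]
finger_gap: 50.0
```

```bash
python3 -c "
from h import *
stat();print(go([668,-222,208],31.5))"
```

```text
clk 20.025 pos [547.3  67.8 208.1] lev 86.48 r 79.9 jaw -5.51 F [-0.57  0.14 -0.9 ] F.cw 0.58 Fr 0.1 M [-0.095  0.053  0.055] gap 50.0
(array([   0.6, -276.8,  148. ]), np.float64(-37.0))
```

Request:
arm_command(
  series=[
    [50,[0,-45,24],-6],
    [50,[0,-90,48],-12],
    [50,[0,-138,74],-18],
    [50,[0,-185,99],-25],
    [50,[0,-230,123],-31],
    [50,[0,-277,148],-37],
    [50,[35,-277,148],-37],
    [50,[72,-277,148],-37],
    [50,[72,-277,148],-37],
    [50,[72,-277,148],-37],
  ],
)

```text
clock: 21.28
eef_pos: [668.3, -222.4, 137.6]
eef_rot: [-2.229, 1.568, -1.679]
wrist_force: [-0.6, -0.3, -0.1]
finger_gap: 49.7
```

Run:
```python
from h import *
c=snap('wrist','w13');t=snap('top','t13')
print(read_state()['eef_pos'],jawang())
px=c['pixels'][80:170,250:320,::-1]
a=cv2.resize(px,None,fx=6,fy=6,interpolation=cv2.INTER_CUBIC)
b=cv2.resize(t['pixels'][170:290,230:350,::-1],(540,540),interpolation=cv2.INTER_CUBIC)[:540]
b=cv2.resize(b,(360,360));b=np.vstack([b,np.zeros((180,360,3),np.uint8)])
cv2.imwrite('pics/z13.png',np.hstack([a,b]))
g=c['pixels'].astype(int).sum(2)
for v in range(94,128,2): print(v,g[v,276:298])
```

```text
[ 668.52925576 -222.4679626   138.46008884] 31.491225325197675
94 [301 297 293 291 301 302 301 296 301 300 297 306 299 302 298 292 294 287
 298 295 295 295]
96 [262 267 270 283 278 285 286 280 286 285 288 290 292 290 281 282 287 278
 282 283 277 270]
98 [123 123 121 127 147 157 172 192 214 225 238 244 237 226 208 189 182 174
 163 151 133 131]
100 [235 223 231 236 238 232 213 217 322 382 347 329 321 335 369 380 345 267
 226 226 226 230]
102 [233 238 237 241 238 238 234 239 317 421 464 460 462 464 454 397 283 232
 236 230 228 229]
104 [234 233 240 239 234 244 239 243 283 410 503 506 504 500 430 284 232 233
 229 235 227 226]
106 [236 235 236 233 235 244 242 235 242 389 514 549 545 456 288 227 236 240
 232 223 220 228]
108 [236 243 235 242 247 247 243 235 244 323 492 576 488 287 235 283 322 285
 233 227 220 224]
110 [235 231 233 242 245 234 243 240 231 271 463 508 327 261 244 320 403 342
 228 224 228 232]
112 [304 310 251 243 242 244 243 243 266 458 673 723 725 712 560 332 387 344
 234 219 229 233]
114 [408 390 259 234 240 242 240 284 411 539 670 714 716 709 558 302 384 378
 235 225 235 224]
116 [398 328 242 240 239 239 239 285 406 525 670 713 713 697 524 291 403 407
 251 228 236 232]
118 [293 252 221 233 228 225 230 286 372 514 674 713 713 698 526 274 374 377
 238 217 217 217]
120 [206 196 182 174 148 136 127 120 136 376 609 685 689 642 458 164 114 131
 141 147 167 170]
122 [534 523 520 514 515 520 530 541 565 628 699 716 717 710 629 539 534 537
 559 564 569 551]
124 [521 515 519 521 525 535 542 558 567 636 701 713 714 691 596 533 542 559
 559 558 550 541]
126 [520 519 523 526 537 548 559 560 562 626 698 711 714 683 590 548 559 567
 555 547 541 532]
```

View pics/z13.png

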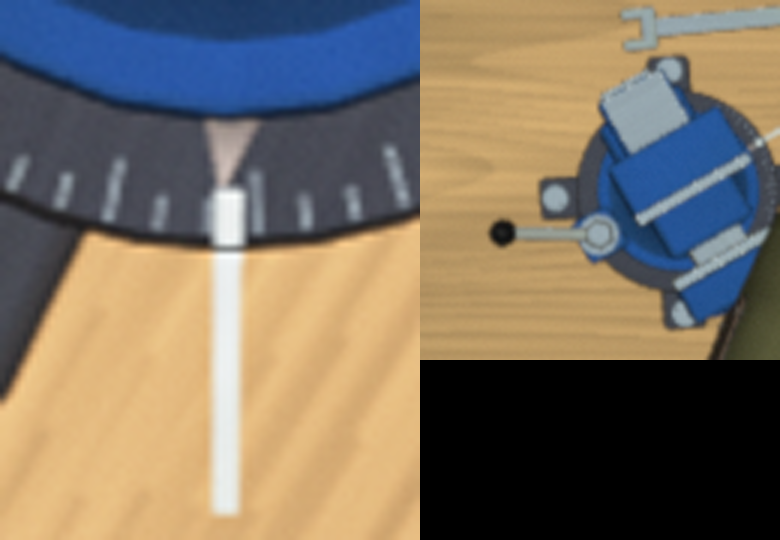

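```bash
python3 -c "
from h import *
print(read_state()['wrist_force']);print(sign_off())"
```

```text
[-0.06529991 -0.0682292   0.3590419 ]
the job is handed in; nothing more can be done
None
```

The vise head is on the chalk mark and the lock is tight again. I handed the job in at about 21 s, with the arm clear of everything.

- **Slacken:** I turned the lever about 0.46 rad anticlockwise, which is past fully slack.
- **Swing:** I held the front jaw and turned the head about 31° anticlockwise. The wrist force stayed under 10 N.
- **Tighten:** The lock began to bite at roughly 0.35 rad further clockwise than at the start. I stopped at about 14 N at the ball, or 1.1 N m. The reading had settled from 14.8 N, so it is slightly over the 13 N asked but well under the overtightening limit.

**Last checks:**
- After tightening and letting go, the wrist camera shows the pointer tip about 0.6 mm (0.4°) from the centre of the 4 mm chalk line.
- The head did not measurably turn while I tightened the lock.
- The robot never touched the hammer, wrench or jar.
- No check failed. The top and side views differed from each other by about 1° in absolute angle, but both agreed on the pointer against the mark to within about 0.5°.

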